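# Lock the hammer-head anchor into the microscope bench rail

### The arm

A 6-joint arm with a two-finger parallel gripper is mounted at the origin on the work surface. World frame = base frame: x ahead of the robot, y to its left, z up, the work surface at z = 0. Lengths are in m, angles in rad, forces in N, time in s.
With the tool pointing down it reaches from about 0.35 to 0.975 m from the base axis. Payload 4.9 kg.
Tool frame: the origin (TCP) lies midway between the tips of the shut fingers; the grasp point (between the pads) lies 19 mm behind it; z points along the fingers, y is the line along which they close (so a half turn about z gives the same grasp; the last joint's range is limited). The gripper opens to 85 mm and grips with 20 to 120 N. Pads are 22 mm wide; open, the fingers measure 114 mm over their backs; the gripper's body (76 mm by 85 mm) begins 54 mm behind the grasp point. The pads swing forward as they close: fully open they stand 13 mm farther back than shut.
Start: joints at [1.189, 0.053, 1.613, -0, 1.476, -0.119], TCP at [0.162, 0.604, 0.231] pointing down, gripper open.
Joint ranges: [-3.01, 3.01], [-1.01, 2.22], [0.06, 2.58], [-1.02, 4.17], [0.09, 2.62], [-3.14, 3.14]. Speed limits (rad/s): [2.57, 2.57, 3.14, 3.14, 3.14, 3.14].

### API

Orientations are given as a unit quaternion [w, x, y, z].
In Python, from plant import * gives the robot as it stands.
- The arm moves only by the tool jog_arm, never from a script. Its argument "targets" is a list of rows, each a list of 3 entries, a list of its own where there are three numbers: the shift along the tool's x, y, z in units of 25 mm (1.0 is 25 mm), then the turn, a rotation vector about the tool's x, y, z in units of 8 degrees (1.0 is 8 degrees), then the opening in per cent of the stroke, from 0 (shut) to 100 (fully open). A call has 1 to 8 rows; each row is the pose to reach, as a shift and turn from the pose commanded when the call began, along the tool's axes at that moment; what a row does not reach only later rows make up. A row lasts 1/8 s, in which the tool goes at most 62.5 mm and 10.7 degrees, less where a joint would pass 70% of its speed; a pose out of reach is approached as far as the arm can. A call with a gripper value outside its range is refused whole. The fingers move at their own pace and stop on an object; the grip force is fixed at half the most. Time passes only in rows, so rows that repeat a pose let the fingers close. It gives the time, the measured TCP pose, the force, the opening and the grip force at its end, in the units of the state.
- state(): the state, without advancing time (a new reading comes with each control period).
- grab_frame(name): name is "scene" or "top" or "wrist"; returns (picture, depth): 420x560x3 uint8, red, green, blue; 420x560 float32, m along the optical axis (not along the pixel's ray), 0 where there is no reading.
- camera_params(name): a dict with "fovy" (degrees; the focal length in pixels is half the picture's height over the tangent of half this angle, whatever the lens; pixels are square), "cx", "cy" (the principal point, pixels), "rvec" (rotation vector, rad) and "tvec" (3), from world to camera coordinates, as OpenCV has them; the wrist camera has in their place "hand_eye" (4x4, takes a point from camera to tool coordinates, whose origin is the TCP and whose axes are the flange's). Camera axes: x right, y down, z forward; pixel columns grow to the right and rows downward; lengths in m; the calibration is good to about 2 mm. A picture is of the moment at which its call begins: read the wrist's pose just before it. camera_params takes no time and is no camera call.
- job_done(): hands the job in; it is judged then, once.
The state is a dict: "time": time; "joint_pos": joint angles; "joint_vel": joint speeds; "joint_efforts": joint torques, N m; "tool_pos": TCP position; "tool_rot": TCP orientation; "contact_force": force on the tool from outside, world axes, zero at the start; "ft_torque": the same for the moment, N m; "gripper_width": opening from 0.0 (shut) to 1.0 (fully open); "grasp_force": force on a finger pad.
Only numpy, scipy, OpenCV 4.12 (cv2) and the standard library are available. Lean on these libraries where they do the work, as an engineer would, in place of code of your own. Each camera call takes 0.05 s, during which the arm holds its last target. There are 200 camera calls.

### The job

Take the steel anchor with the flat upright tab from the wooden stand and lower its hammer-head foot, lengthwise with the slot, into the aluminium rail midway between the two black lines until its round flange rests on the rail. Then turn it a quarter turn (either way) so that the foot catches crosswise under the rail's lips, let go and leave it standing there. Leave the round-knobbed pin and the glass beaker where they are.

Things in the scene. Friction and masses are not known exactly. Their poses are not given: they have to be found in the camera images.
- anchor_grip (a point): Centre of the upright tab (36 x 14 x 44 mm) of a loose steel anchor, 0.18 to 0.35 kg, standing in the wooden stand. Below the tab: round flange 54 mm wide, 5 thick (its underside 27 mm below this point); shank 18 mm wide, 9 long; hammer head 52 x 16 x 8 mm, its underside 44 mm below this point. x: along hammer head and tab width; y: through the tab's 14 mm; z up. It lifts straight out.
- slot_mid (a point): Middle of the slot of a fixed aluminium rail (230 x 76 x 28 mm, black end caps), level with its top. x along the slot, y across, z up. Slot 30 mm wide; lips 6 mm thick; channel below them 68 mm wide, floor 24 mm below this point. Black lines cross the lips 35 mm either side. With the flange resting on the rail the head hangs 3 mm clear below the lips, free to turn.
- pin_grip (a point): Bystander: loose pin, 62 mm tall, same flange but a round knob (34 mm wide) and plain round foot, about 90 mm from the anchor in the same wooden stand (190 x 66 mm, fixed; flanges rest on two bars 28 mm above the bench, 30 mm apart; walls at its ends and middle 30 mm high). Point on its axis, 27 mm above the flange's underside.
- beaker_mid (a point): Bystander: an empty glass beaker, 72 mm wide, 90 mm tall, loose on the bench. This point is on its axis, half-way up.
There are look-alikes about, which are no part of the job. What is shaped like the part that bears anchor_grip but blue is not meant. Leave any red look-alike of the part that bears slot_mid alone.

How it is judged:
On the way:
1. the anchor's hammer head is in the rail's slot, lengthwise with it, near the middle (angle between the x axis of anchor_grip and the x axis of slot_mid, either way round below 0.35 rad and horizontal distance between anchor_grip and slot_mid below 0.022 m and z of anchor_grip in the frame of slot_mid below 0.033 m), for 0.1 s.
At the end, for the whole second after the job is handed in: The anchor is let go, upright (within 7 degrees), its flange on the rail (within 3 mm), within 20 mm of the slot's middle, its hammer head across the slot within 15 degrees, under both lips. The pin is within 25 mm and the beaker within 30 mm of where it started (angle between the x axis of anchor_grip and the y axis of slot_mid, either way round below 0.26 rad and horizontal distance between anchor_grip and slot_mid below 0.02 m and z of anchor_grip in the frame of slot_mid between 0.023 and 0.03 m and angle between anchor_grip's own z axis and vertical below 0.12 rad and distance of pin_grip from where it was at the start of the episode below 0.025 m and distance of beaker_mid from where it was at the start of the episode below 0.03 m); the robot touches nothing.
It fails at once if the round-knobbed pin is taken out or shoved away (distance of pin_grip from where it was at the start of the episode above 0.03 m).
It fails at once if the beaker is knocked over or shoved away (distance of beaker_mid from where it was at the start of the episode above 0.04 m or angle between beaker_mid's own z axis and vertical above 0.5 rad).
It also fails if it takes over 48 s, if anything falls off the work surface, if the arm or the gripper's body presses on something with over 40 N, if the wrist force passes 120 N, or if a joint passes its speed limit or range.

## Working session

There is one attempt and no reset: what is moved stays moved. The work goes in short steps, Python scripts to look and compute and a tool call to move; the robot and the scene stay as the last step left them, time stands still between calls to the robot, and variables do not carry over. Pictures are saved under pics/ and viewed, at most 10 in all, crops included, and the job is handed in when it is done.

Besides the shell and the picture viewer there is one more tool, called by a JSON object that holds its "api" and its "payload", one argument or row to a line. jog_arm: Moves the arm, as the interface text tells. Its arguments: {"type":"object","properties":{"targets":{"type":"array"}},"required":["targets"]}

```bash
mkdir -p pics; cat > h.py <<'E'
from plant import *
import numpy as np, cv2
from scipy.spatial.transform import Rotation as R
def cam(n,st=None):
    p=camera_params(n); f=210/np.tan(np.radians(p['fovy'])/2)
    if 'rvec' in p:
        Rw=R.from_rotvec(np.ravel(p['rvec'])).as_matrix().T; o=-Rw@np.ravel(p['tvec'])
    else:
        H=np.array(p['hand_eye']); q=st['tool_rot']; Rt=R.from_quat([q[1],q[2],q[3],q[0]]).as_matrix()
        Rw=Rt@H[:3,:3]; o=Rt@H[:3,3]+np.array(st['tool_pos'])
    return f,p['cx'],p['cy'],Rw,o
def cloud(d,c):
    f,cx,cy,Rw,o=c; v,u=np.indices(d.shape)
    P=np.stack([(u-cx)/f*d,(v-cy)/f*d,d],-1)@Rw.T+o
    P[d<=0]=np.nan; return P
def ray(c,u,v,z):
    f,cx,cy,Rw,o=c; r=Rw@np.array([(u-cx)/f,(v-cy)/f,1]); return o+r*(z-o[2])/r[2]
E
python3 - <<'E'
from h import *
for n in ['top','scene']:
    im,d=grab_frame(n); np.savez(n,im=im,d=d); cv2.imwrite(f'pics/{n}0.png',im[:,:,::-1]); c=cam(n); print(n,c[4],c[3][:,2],camera_params(n))
print(state())
E
```

```text
top [0.33008447 0.00816184 0.9175626 ] [ 0.21685756  0.00649209 -0.97618167] {'fovy': 54.5904901655555, 'cx': 273.2297913512727, 'cy': 213.3936216226074, 'rvec': array([ 2.10947751, -2.09710943,  0.22459551]), 'tvec': array([0.01081833, 0.52127665, 0.82407349])}
scene [ 1.16330319 -0.09966737  0.60994062] [-0.74512808  0.12201632 -0.65566467] {'fovy': 53.88052659883402, 'cx': 275.96878638839377, 'cy': 212.28894471151557, 'rvec': array([ 1.82723305,  1.54999034, -0.70811352]), 'tvec': array([-0.09008772, -0.30259971,  1.27888744])}
{'time': 0.1, 'joint_pos': array([ 1.18900256e+00,  5.33063266e-02,  1.61414914e+00,  2.26714919e-05,
        1.47601837e+00, -1.18984369e-01]), 'joint_vel': array([ 0.0018606 , -0.00212324, -0.00296105, -0.00027995, -0.0009184 ,
       -0.0015428 ]), 'joint_efforts': array([-7.92788853e-06, -3.94899273e+01, -3.71365178e+01, -1.60283298e-04,
        3.88165368e-03,  1.58491673e-05]), 'tool_pos': array([0.16214372, 0.60301655, 0.23018088]), 'tool_rot': array([-2.43992319e-04,  1.31027875e-01,  9.91378238e-01, -9.08463155e-04]), 'contact_force': array([-0.66956276,  0.66146167,  0.45847383]), 'ft_torque': array([ 0.00516542,  0.04285741, -0.05923033]), 'grasp_force': 0.0, 'gripper_width': 0.996965655451276}
```

View pics/top0.png

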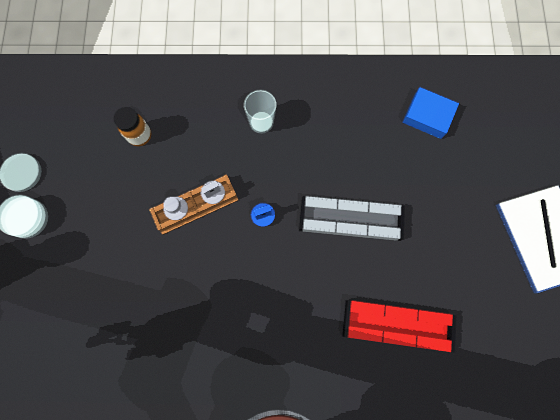

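View pics/scene0.png

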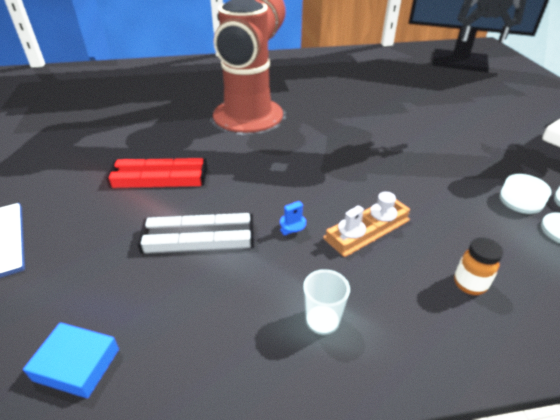

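The top view shows the anchor at (212,191), the pin at (175,206), the blue decoy at (263,214), the grey rail at (352,218), the red rail at (400,325) and the beaker at (260,112). The scene view agrees: anchor (353,222), pin (385,205), rail (198,232).

```bash
cat > m.py <<'E'
from h import *
z=np.load('top.npz'); im,d=z['im'],z['d']; c=cam('top'); P=cloud(d,c)
hsv=cv2.cvtColor(im,cv2.COLOR_RGB2HSV)
def box(u0,u1,v0,v1):
    m=np.zeros(d.shape,bool); m[v0:v1,u0:u1]=1; return m
def rect(m,name):
    Q=P[m]; r=cv2.minAreaRect((Q[:,:2]*1000).astype(np.float32)); print(name,m.sum(),'med',np.nanmedian(Q,0).round(4),'rect',np.round(cv2.boxPoints(r),1).tolist(),np.round(r[0],1),np.round(r[1],1))
Z=P[...,2]
print('bench',np.nanmedian(Z[250:270,150:250]))
for nm,b in [('anchor',box(195,230,175,205)),('pin',box(160,190,190,220))]:
    for lo,hi in [(.028,.04),(.045,.07),(.068,.085)]:
        m=b&(Z>lo)&(Z<hi)
        if m.sum()>3: rect(m,f'{nm} {lo}')
rl=box(290,415,185,250)
rect(rl&(Z>.02)&(Z<.035),'rail all'); 
br=(rl&(Z>.02)&(Z<.035)&(hsv[...,2]>110)&(hsv[...,1]<70)); rect(br,'rail bright')
# slot floor
rect(rl&(Z>.0)&(Z<.012)&box(318,390,205,228),'floor')
# rail by rays: bright mask on plane z=.028
m=(rl&(hsv[...,2]>130)).astype(np.uint8)
n,l,s,ce=cv2.connectedComponentsWithStats(m); 
for i in range(1,n):
    if s[i,4]>50: print(s[i],ray(c,*ce[i],.028).round(4))
E
python3 m.py
python3 - <<'E'
import cv2
im=cv2.imread('pics/top0.png'); a=cv2.resize(im[165:240,140:250],None,fx=5,fy=5,interpolation=2)
b=cv2.resize(im[185:250,290:415],(550,286),interpolation=2)
import numpy as np
cv2.imwrite('pics/crop.png',np.vstack([a[:310],b]))
E
```

```text
bench 0.0010544184793793154
anchor 0.028 389 med [0.5701 0.1404 0.0328] rect [[530.0, 181.8000030517578], [568.5, 98.5999984741211], [618.2000122070312, 121.5999984741211], [579.7000122070312, 204.6999969482422]] [574.1 151.7] [54.7 91.6]
anchor 0.045 57 med [0.5697 0.147  0.0577] rect [[559.9000244140625, 162.39999389648438], [577.4000244140625, 132.10000610351562], [578.9000244140625, 133.0], [561.5, 163.3000030517578]] [569.4 147.7] [ 1.8 35. ]
anchor 0.068 127 med [0.5742 0.1501 0.0776] rect [[560.0, 162.89999389648438], [577.0999755859375, 131.8000030517578], [589.7000122070312, 138.6999969482422], [572.5999755859375, 169.8000030517578]] [574.9 150.8] [14.3 35.5]
pin 0.028 313 med [0.5307 0.2212 0.0334] rect [[497.3999938964844, 248.6999969482422], [530.0999755859375, 181.6999969482422], [578.2000122070312, 205.10000610351562], [545.5, 272.1000061035156]] [537.8 226.9] [53.5 74.5]
pin 0.045 37 med [0.5257 0.222  0.0615] rect [[514.7999877929688, 230.5], [538.9000244140625, 209.6999969482422], [547.0, 219.1999969482422], [523.0, 239.89999389648438]] [530.9 224.8] [12.5 31.8]
pin 
[... 433 characters left out ...]
 bright 2029 med [ 0.5105 -0.1609  0.0291] rect [[472.20001220703125, -265.3999938964844], [549.4000244140625, -272.5], [569.2999877929688, -57.900001525878906], [492.20001220703125, -50.70000076293945]] [ 520.8 -161.6] [215.6  77.5]
floor 900 med [ 0.525  -0.169   0.0052] rect [[502.5, -249.39999389648438], [532.2000122070312, -252.1999969482422], [547.4000244140625, -88.9000015258789], [517.7000122070312, -86.0999984741211]] [ 524.9 -169.2] [164.   29.8]
[305 196  32  13 326] [ 0.5537 -0.0925  0.028 ]
[338 199  63  16 641] [ 0.5437 -0.2006  0.028 ]
[303 219  33  14 340] [ 0.5009 -0.0881  0.028 ]
[336 222  31  14 323] [ 0.4942 -0.1594  0.028 ]
[368 225  33  14 344] [ 0.4877 -0.2307  0.028 ]
```

View pics/crop.png

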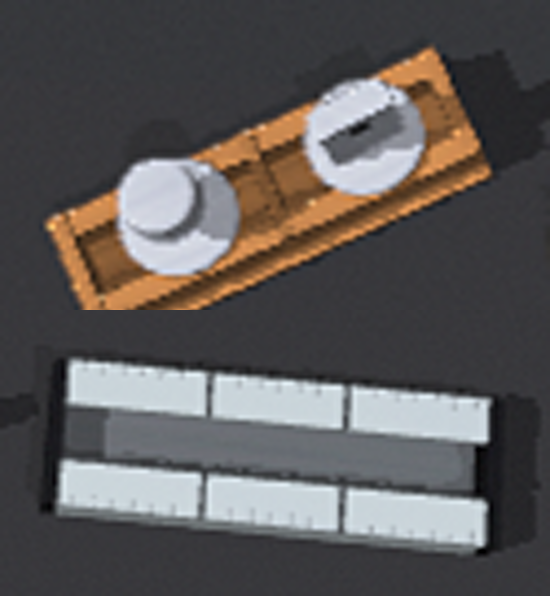

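Checks out: tab top at z=77.6 mm (expected 77), 35.5×14.3 mm. The rail is 230×77 mm with its top at 29 mm. Slot middle is at (0.521,-0.162), slot axis 84.7°, tab axis -61.2°.

```bash
cat > go.py <<'E'
import sys
from h import *
def go(x,y,z,yaw):
    s=state(); q=s['tool_rot']; Rt=R.from_quat([q[1],q[2],q[3],q[0]])
    a=np.radians(yaw); ty=np.array([np.cos(a),np.sin(a),0]); tz=np.array([0,0,-1.]); G=R.from_matrix(np.stack([np.cross(ty,tz),ty,tz],1))
    Y=Rt.as_matrix()[:,1]; 
    print('t',round(s['time'],2),'pos',s['tool_pos'].round(4),'yaw',np.degrees(np.arctan2(Y[1],Y[0])).round(1),'F',s['contact_force'].round(1),'w',round(s['gripper_width'],3),'gf',round(s['grasp_force'],1))
    print('shift',(Rt.inv().apply(np.array([x,y,z])-s['tool_pos'])/.025).round(2),'turn',(np.degrees((Rt.inv()*G).as_rotvec())/8).round(2))
a=[float(v) for v in sys.argv[1:]]; go(*a)
E
python3 go.py .575 .151 .17 28.8
```

```text
t 0.1 pos [0.1621 0.603  0.2302] yaw 74.9 F [-0.7  0.7  0.5] w 0.997 gf 0.0
shift [-20.65 -13.16   2.43] turn [-0.01  0.    5.77]
```

{"api": "jog_arm", "payload": {
  "targets": [
    [[-20.65, -13.16, 2.4], [0, 0, 5.77], 100],
    [[-20.65, -13.16, 2.4], [0, 0, 5.77], 100],
    [[-20.65, -13.16, 2.4], [0, 0, 5.77], 100],
    [[-20.65, -13.16, 2.4], [0, 0, 5.77], 100],
    [[-20.65, -13.16, 2.4], [0, 0, 5.77], 100],
    [[-20.65, -13.16, 2.4], [0, 0, 5.77], 100],
    [[-20.65, -13.16, 2.4], [0, 0, 5.77], 100],
    [[-20.65, -13.16, 2.4], [0, 0, 5.77], 100]
  ]
}}

```text
time: 1.1
tool_pos: [0.499, 0.2345, 0.182]
tool_rot: [-0.0, 0.509, 0.861, -0.0]
contact_force: [0.3, 0.1, -1.1]
gripper_width: 1.003
grasp_force: 0.0
```

```bash
python3 go.py .575 .151 .17 28.8
```

```text
t 1.1 pos [0.499  0.2345 0.182 ] yaw 28.8 F [ 0.3  0.1 -1.1] w 1.003 gf 0.0
shift [-4.39  1.06  0.48] turn [-0. -0. -0.]
```

{"api": "jog_arm", "payload": {
  "targets": [
    [[-4.39, 1.06, 0.5], [0, 0, 0], 100],
    [[-4.39, 1.06, 0.5], [0, 0, 0], 100],
    [[-4.39, 1.06, 0.5], [0, 0, 0], 100],
    [[-4.39, 1.06, 0.5], [0, 0, 0], 100],
    [[-4.39, 1.06, 0.5], [0, 0, 0], 100]
  ]
}}

```text
time: 1.72
tool_pos: [0.5734, 0.1539, 0.17]
tool_rot: [-0.0, 0.508, 0.861, -0.0]
contact_force: [-0.4, 0.5, 0.3]
gripper_width: 0.999
grasp_force: 0.0
```

```bash
python3 go.py .575 .151 .043 28.8; python3 - <<'E'
from h import *
s=state(); im,d=grab_frame('wrist'); cv2.imwrite('pics/w1.png',im[:,:,::-1]); c=cam('wrist',s); P=cloud(d,c)
m=(P[...,2]>.066)&(P[...,2]<.085)&(np.hypot(P[...,0]-.575,P[...,1]-.151)<.035)
r=cv2.minAreaRect((P[m][:,:2]*1000).astype(np.float32)); print(m.sum(),r,np.nanmedian(P[m],0))
E
```

```text
t 1.73 pos [0.5734 0.1539 0.17  ] yaw 28.9 F [-0.4  0.5  0.3] w 0.999 gf 0.0
shift [-0.14  0.    5.08] turn [-0.   -0.    0.01]
1007 ((575.6298217773438, 151.95082092285156), (13.991954803466797, 36.41858673095703), 28.749692916870117) [0.57480204 0.15388829 0.07820902]
```

View pics/w1.png

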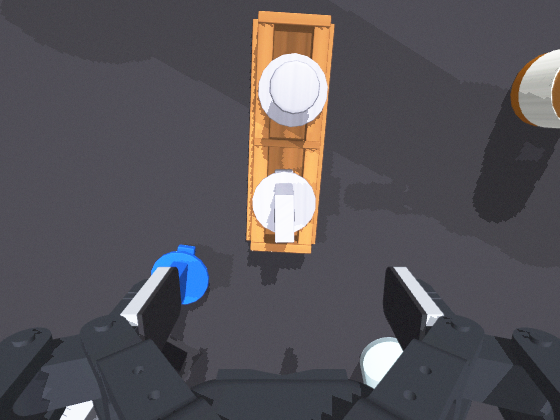

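The wrist view shows the anchor tab at (285,212), aligned with the gripper, and the pin at (295,90). The measured centre is (0.5756,0.152) and the yaw agrees. Descending.

{"api": "jog_arm", "payload": {
  "targets": [
    [[-0.11, 0.03, 2], [0, 0, 0], 100],
    [[-0.11, 0.03, 3.5], [0, 0, 0], 100],
    [[-0.11, 0.03, 4.5], [0, 0, 0], 100],
    [[-0.11, 0.03, 5.0], [0, 0, 0], 100],
    [[-0.11, 0.03, 5.06], [0, 0, 0], 100],
    [[-0.11, 0.03, 5.06], [0, 0, 0], 100]
  ]
}}

```text
time: 2.52
tool_pos: [0.5771, 0.1512, 0.0449]
tool_rot: [0.001, 0.509, 0.861, 0.001]
contact_force: [-0.0, -0.0, 0.4]
gripper_width: 1.002
grasp_force: 0.0
```

{"api": "jog_arm", "payload": {
  "targets": [
    [[0, 0, 0], [0, 0, 0], 0],
    [[0, 0, 0], [0, 0, 0], 0],
    [[0, 0, 0], [0, 0, 0], 0],
    [[0, 0, 0], [0, 0, 0], 0],
    [[0, 0, 0], [0, 0, 0], 0],
    [[0, 0, 0], [0, 0, 0], 0],
    [[0, 0, 0], [0, 0, 0], 0],
    [[0, 0, 0], [0, 0, 0], 0]
  ]
}}

```text
time: 3.52
tool_pos: [0.5764, 0.1508, 0.0438]
tool_rot: [0.0, 0.509, 0.861, 0.0]
contact_force: [0.2, 0.0, 3.3]
gripper_width: 0.153
grasp_force: 59.0
```

{"api": "jog_arm", "payload": {
  "targets": [
    [[0, 0, -0.5], [0, 0, 0], 0],
    [[0, 0, -1.5], [0, 0, 0], 0],
    [[0, 0, -2.5], [0, 0, 0], 0],
    [[0, 0, -3.5], [0, 0, 0], 0],
    [[0, 0, -4.5], [0, 0, 0], 0],
    [[0, 0, -5], [0, 0, 0], 0],
    [[0, 0, -5], [0, 0, 0], 0]
  ]
}}

```text
time: 4.4
tool_pos: [0.5765, 0.1509, 0.1693]
tool_rot: [0.001, 0.509, 0.861, 0.0]
contact_force: [0.3, -0.2, -2.9]
gripper_width: 0.16
grasp_force: 58.7
```

```bash
python3 go.py .5208 -.162 .17 -5.3
```

```text
t 4.4 pos [0.5765 0.1509 0.1693] yaw 28.8 F [ 0.3 -0.2 -2.9] w 0.16 gf 58.7
shift [-9.9  -7.98 -0.03] turn [0.01 0.   4.26]
```

{"api": "jog_arm", "payload": {
  "targets": [
    [[-1.24, -1, 0], [0, 0, 0.5], 0],
    [[-2.9, -2.3, 0], [0, 0, 1.2], 0],
    [[-4.7, -3.8, 0], [0, 0, 2.0], 0],
    [[-6.5, -5.2, 0], [0, 0, 2.8], 0],
    [[-8.2, -6.6, 0], [0, 0, 3.5], 0],
    [[-9.3, -7.5, 0], [0, 0, 4.0], 0],
    [[-9.9, -7.98, 0], [0, 0, 4.26], 0],
    [[-9.9, -7.98, 0], [0, 0, 4.26], 0]
  ]
}}

```text
time: 5.4
tool_pos: [0.5199, -0.1625, 0.1675]
tool_rot: [-0.001, 0.739, 0.673, -0.0]
contact_force: [0.4, 0.3, -1.8]
gripper_width: 0.157
grasp_force: 59.1
```

{"api": "jog_arm", "payload": {
  "targets": [
    [[0, 0, 0], [0, 0, 0], 0],
    [[0, 0, 0], [0, 0, 0], 0],
    [[0, 0, 0], [0, 0, 0], 0]
  ]
}}

```text
time: 5.78
tool_pos: [0.5207, -0.1614, 0.1685]
tool_rot: [-0.0, 0.739, 0.674, 0.0]
contact_force: [-0.1, 0.0, -3.1]
gripper_width: 0.153
grasp_force: 59.1
```

```bash
python3 go.py .5208 -.162 .09 -5.3; python3 - <<'E'
from h import *
s=state(); im,d=grab_frame('wrist'); cv2.imwrite('pics/w2.png',im[:,:,::-1]); c=cam('wrist',s); P=cloud(d,c)
hsv=cv2.cvtColor(im,cv2.COLOR_RGB2HSV)
m=(P[...,2]>.024)&(P[...,2]<.034)&(np.hypot(P[...,0]-.52,P[...,1]+.162)<.14)
r=cv2.minAreaRect((P[m][:,:2]*1000).astype(np.float32)); print(m.sum(),r,np.nanmedian(P[m],0))
m=(P[...,2]>.08)&(P[...,2]<.165)&(np.hypot(P[...,0]-.52,P[...,1]+.162)<.032)
print(m.sum(),np.nanpercentile(P[m],[2,50,98],axis=0).round(4))
E
```

```text
t 5.78 pos [ 0.5207 -0.1614  0.1685] yaw -5.2 F [-0.1  0.  -3.1] w 0.153 gf 59.1
shift [-0.03  0.01  3.14] turn [ 0.   -0.    0.01]
10015 ((525.23681640625, -117.028564453125), (141.29544067382812, 76.28437805175781), 84.59252166748047) [ 0.53400745 -0.10243048  0.02935671]
3995 [[ 0.4952 -0.1635  0.1434]
 [ 0.5221 -0.1458  0.159 ]
 [ 0.545  -0.1342  0.1613]]
```

View pics/w2.png

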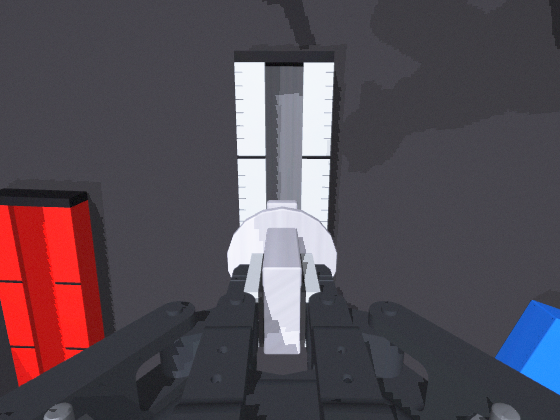

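The wrist view shows the anchor held upright, its foot (282,205) in line with the slot (285,150). Both views put the slot centreline within 0.5 mm. Lowering; the flange should seat at TCP z≈0.044.

{"api": "jog_arm", "payload": {
  "targets": [
    [[-0.03, 0.01, 1], [0, 0, 0], 0],
    [[-0.03, 0.01, 2], [0, 0, 0], 0],
    [[-0.03, 0.01, 2.9], [0, 0, 0], 0],
    [[-0.03, 0.01, 3.5], [0, 0, 0], 0],
    [[-0.03, 0.01, 4], [0, 0, 0], 0],
    [[-0.03, 0.01, 4.4], [0, 0, 0], 0],
    [[-0.03, 0.01, 4.7], [0, 0, 0], 0],
    [[-0.03, 0.01, 4.7], [0, 0, 0], 0]
  ]
}}

```text
time: 6.82
tool_pos: [0.5204, -0.1629, 0.0506]
tool_rot: [-0.0, 0.739, 0.674, -0.0]
contact_force: [0.4, -0.1, -2.8]
gripper_width: 0.158
grasp_force: 59.0
```

{"api": "jog_arm", "payload": {
  "targets": [
    [[0, 0, 0.1], [0, 0, 0], 0],
    [[0, 0, 0.18], [0, 0, 0], 0],
    [[0, 0, 0.23], [0, 0, 0], 0],
    [[0, 0, 0.23], [0, 0, 0], 0],
    [[0, 0, 0.23], [0, 0, 0], 0]
  ]
}}

```text
time: 7.45
tool_pos: [0.5207, -0.163, 0.0454]
tool_rot: [0.0, 0.739, 0.674, 0.0]
contact_force: [-0.6, -0.2, -3.2]
gripper_width: 0.152
grasp_force: 59.0
```

{"api": "jog_arm", "payload": {
  "targets": [
    [[0, 0, 0.04], [0, 0, 0], 0],
    [[0, 0, 0.06], [0, 0, 0], 0],
    [[0, 0, 0.06], [0, 0, 0], 0]
  ]
}}

```text
time: 7.82
tool_pos: [0.5207, -0.163, 0.0438]
tool_rot: [0.0, 0.739, 0.674, 0.0]
contact_force: [-0.4, 0.3, -1.9]
gripper_width: 0.154
grasp_force: 59.2
```

{"api": "jog_arm", "payload": {
  "targets": [
    [[0, 0, -0.01], [0, 0, 0.8], 0],
    [[0, 0, -0.01], [0, 0, 1.8], 0],
    [[0, 0, -0.01], [0, 0, 2.9], 0],
    [[0, 0, -0.01], [0, 0, 4.0], 0],
    [[0, 0, -0.01], [0, 0, 5.1], 0],
    [[0, 0, -0.01], [0, 0, 5.8], 0],
    [[0, 0, -0.01], [0, 0, 6], 0],
    [[0, 0, -0.01], [0, 0, 6], 0]
  ]
}}

```text
time: 8.82
tool_pos: [0.5206, -0.163, 0.044]
tool_rot: [-0.0, 0.949, 0.315, -0.0]
contact_force: [0.4, -0.8, -3.1]
gripper_width: 0.159
grasp_force: 59.1
```

{"api": "jog_arm", "payload": {
  "targets": [
    [[0, 0, 0], [0, 0, 0.8], 0],
    [[0, 0, 0], [0, 0, 1.8], 0],
    [[0, 0, 0], [0, 0, 2.9], 0],
    [[0, 0, 0], [0, 0, 4.0], 0],
    [[0, 0, 0], [0, 0, 4.9], 0],
    [[0, 0, 0], [0, 0, 5.25], 0],
    [[0, 0, 0], [0, 0, 5.25], 0],
    [[0, 0, 0], [0, 0, 5.25], 0]
  ]
}}

```text
time: 9.82
tool_pos: [0.5207, -0.163, 0.044]
tool_rot: [0.0, 0.999, -0.046, 0.0]
contact_force: [-0.1, -0.0, -3.1]
gripper_width: 0.155
grasp_force: 59.1
```

```bash
python3 go.py .5208 -.162 .0438 -95.3
```

```text
t 9.82 pos [ 0.5207 -0.163   0.044 ] yaw -95.2 F [-0.1 -0.  -3.1] w 0.155 gf 59.1
shift [ 0.   -0.04  0.01] turn [ 0.   -0.    0.01]
```

{"api": "jog_arm", "payload": {
  "targets": [
    [[0, 0, 0.03], [0, 0, 0], 0],
    [[0, 0, 0.03], [0, 0, 0], 0],
    [[0, 0, 0.03], [0, 0, 0], 0]
  ]
}}

```text
time: 10.2
tool_pos: [0.5208, -0.163, 0.0438]
tool_rot: [0.0, 0.999, -0.046, -0.0]
contact_force: [-2.6, 1.8, 3.6]
gripper_width: 0.159
grasp_force: 59.9
```

Seated, since the force has reversed. Opening, then lifting away.

{"api": "jog_arm", "payload": {
  "targets": [
    [[0, 0, 0], [0, 0, 0], 100],
    [[0, 0, 0], [0, 0, 0], 100],
    [[0, 0, 0], [0, 0, 0], 100],
    [[0, 0, 0], [0, 0, 0], 100],
    [[0, 0, 0], [0, 0, 0], 100],
    [[0, 0, 0], [0, 0, 0], 100],
    [[0, 0, 0], [0, 0, 0], 100],
    [[0, 0, 0], [0, 0, 0], 100]
  ]
}}

```text
time: 11.2
tool_pos: [0.5207, -0.1629, 0.0433]
tool_rot: [-0.0, 0.999, -0.046, -0.0]
contact_force: [-0.2, -0.2, 0.3]
gripper_width: 1.004
grasp_force: 0.0
```

{"api": "jog_arm", "payload": {
  "targets": [
    [[0, 0, -0.5], [0, 0, 0], 100],
    [[0, 0, -1.5], [0, 0, 0], 100],
    [[0, 0, -2.5], [0, 0, 0], 100],
    [[0, 0, -3.5], [0, 0, 0], 100],
    [[0, 0, -4.5], [0, 0, 0], 100],
    [[0, 0, -5.5], [0, 0, 0], 100],
    [[0, 0, -6], [0, 0, 0], 100],
    [[0, 0, -6], [0, 0, 0], 100]
  ]
}}

```text
time: 12.2
tool_pos: [0.5212, -0.1632, 0.1947]
tool_rot: [0.0, 0.999, -0.046, 0.001]
contact_force: [0.3, 0.5, -1.3]
gripper_width: 1.004
grasp_force: 0.0
```

```bash
python3 - <<'E'
from h import *
s=state(); print(s['time'],s['tool_pos'],s['contact_force'],s['gripper_width'])
im,d=grab_frame('wrist'); cv2.imwrite('pics/w3.png',im[:,:,::-1]); P=cloud(d,cam('wrist',s))
m=(P[...,2]>.066)&(P[...,2]<.09)&(np.hypot(P[...,0]-.521,P[...,1]+.163)<.035)
r=cv2.minAreaRect((P[m][:,:2]*1000).astype(np.float32)); print(m.sum(),r,np.nanmedian(P[m],0))
E
```

```text
12.2 [ 0.521246   -0.16324003  0.19468858] [ 0.29142407  0.49490191 -1.34175273] 1.00418533768183
838 ((520.6807861328125, -162.08847045898438), (14.384204864501953, 35.84589767456055), 84.7184066772461) [ 0.52222766 -0.16245496  0.0782978 ]
```

View pics/w3.png

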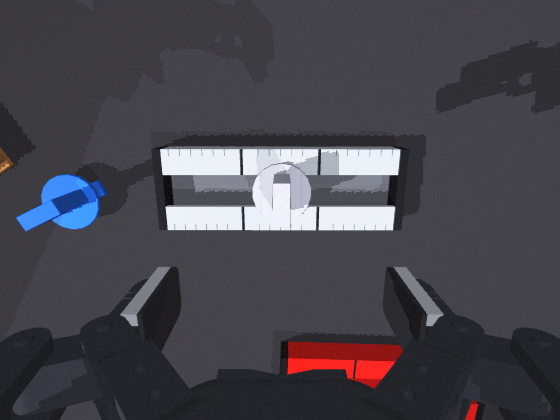

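The wrist view shows the anchor standing at (282,192), midway between the black lines (242 and 319). Its tab is across the slot, its top is at 78 mm, and the gripper is clear.

```bash
python3 -c "
from plant import *
print(job_done())"
```

```text
the job is handed in; nothing more can be done
None
```

The anchor is seated midway between the rail's black lines, turned a quarter turn so its head should be crosswise under the lips (the tab is square across the slot), and let go; the arm never went near the beaker and passed well above the pin, though I did not re-measure either, and the job was handed in with no verdict shown.

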